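# Clear the plate-reader bench into two trays

### The job

Sort the leftovers of the assay: lay the blue well strip flat in the yellow tray with its wells facing up, and stand the orange-capped sample pot upright in the green tray.

Things in the scene. Friction and masses are not known exactly. Their poses are not given: they have to be found in the camera images.
- strip: the blue plastic strip of eight wells with dark mouths, a bar 80 mm long (its x), 12 mm wide (its y), 16 mm high, about 20 g, lying on the bench with the wells up. Origin: centre of its underside; z up through the wells. Its x lies within about 35 degrees of straight ahead. A strip of the same shape in white plastic lies nearby; at least 30 mm is clear all round, and nothing among these things is taller than 60 mm.
- pot: the round sample pot with the orange screw cap: white, 36 mm across, 60 mm high (the top 16 mm is the cap, equally wide, fixed tight), about 50 g, standing on the bench. Origin: centre of its underside; z up. A pot of the same shape with a grey cap stands nearby; at least 30 mm is clear all round.
- yellow_bin: open-topped plastic tray fixed to the bench, yellow, for used strips, 180 mm (its x) by 140 mm (its y) by 40 mm high, walls and floor 4 mm thick, empty. Origin: centre of its underside, on the bench; z up. It may stand on the left or the right of the bench, turned by up to about 17 degrees.
- green_bin: open-topped plastic tray fixed to the bench, green, for sample pots, 180 mm (its x) by 140 mm (its y) by 40 mm high, walls and floor 4 mm thick, empty. Origin: centre of its underside, on the bench; z up. It may stand on the left or the right of the bench, turned by up to about 17 degrees.
Mind the look-alikes: they are no part of the job. What is shaped like the pot but turquoise is not meant.

How it is judged:
At the end, for the whole second after the job is handed in: Blue strip in the yellow tray, orange-capped pot in the green tray: each on the floor (underside under 20 mm above the bench), its origin within 80 mm (x) and 60 mm (y) of the tray's centre, strip wells up within 17 degrees, pot upright within 11 degrees, both slower than 20 mm/s (x of strip in the frame of yellow_bin between -0.08 and 0.08 m and y of strip in the frame of yellow_bin between -0.06 and 0.06 m and z of strip in the frame of yellow_bin below 0.02 m and angle between strip's own z axis and vertical below 0.3 rad and linear speed of each of strip, pot below 0.02 m/s and x of pot in the frame of green_bin between -0.08 and 0.08 m and y of pot in the frame of green_bin between -0.06 and 0.06 m and z of pot in the frame of green_bin below 0.02 m and angle between pot's own z axis and vertical below 0.2 rad); the robot touches nothing.
It also fails if it takes over 59 s, if anything falls off the work surface, if the arm or the gripper's body presses on something with over 40 N, if the wrist force passes 120 N, or if a joint passes its speed limit or range.

### The arm

A 7-joint arm with a two-finger parallel gripper is mounted at the origin on the work surface. World frame = base frame: x ahead of the robot, y to its left, z up, the work surface at z = 0. Lengths are in m, angles in rad, forces in N, time in s.
With the tool pointing down it reaches from about 0.425 to 0.95 m from the base axis. Payload 4.7 kg.
Tool frame: the origin (TCP) lies on the mounting face of the last link; the fingertips stand 182 mm ahead of it and the grasp point (between the pads) lies 164 mm ahead of it (env.grasp_offset is the distance from the TCP to the grasp point, in m); y points along the fingers, x is the direction in which the jaws open and shut, and the axes are right-handed (so a half turn about y gives the same grasp; the last joint's range is limited). The gripper opens to 87 mm and grips with 3 to 60 N. Pads are 19 mm wide; open, the fingers measure 117 mm over their backs; the gripper's body (75 mm by 190 mm) begins 51 mm behind the grasp point.
Start: joints at [1.098, 0.469, -0.049, 1.532, 0.024, 1.141, -0.082], TCP at [0.29, -0.61, 0.405] pointing down, gripper open.
Joint ranges: [-2.59, 2.59], [-0.33, 1.99], [-1.39, 1.29], [0.1, 2.45], [-1.04, 4.18], [0.21, 1.99], [-2.66, 2.66]. Speed limits (rad/s): [2.57, 2.57, 3.14, 3.14, 3.14, 3.14, 3.14].

### API

Orientations are given as a rotation vector (axis times angle).
In Python, from plant import sensors, vision, job_done, env gives the robot as it stands.
- The arm moves only by the tool step_arm, never from a script. Its argument "steps" is a list of rows, each an object of numbers: "jaw": the finger opening in m, from 0 to 0.087; "dx", "dy", "dz": the shift along the tool's x, y, z in m; "rx", "ry", "rz": the turn, a rotation vector about the tool's x, y, z in rad. In form: [{"jaw": .., "dx": .., "dy": .., "dz": .., "rx": .., "ry": .., "rz": ..}, ...]. A call has 1 to 8 rows; each row shifts and turns the pose as measured when the row begins, along the tool's axes as they then stand; what a row does not reach is not made up. A row lasts 1/12 s, in which the tool goes at most 41.7 mm and 7.16 degrees, less where a joint would pass 70% of its speed; a pose out of reach is approached as far as the arm can. A call with a gripper value outside its range is refused whole. The fingers move at their own pace and stop on an object; the grip force is fixed at half the most. Time passes only in rows, so rows that do not move let the fingers close. It gives the time, the measured TCP pose, the force and the opening at its end, in the units of the state.
- sensors.observe(): the state, without advancing time (a new reading comes with each control period).
- vision.grab_frame(name): name is "scene" or "top" or "wrist"; returns (picture, depth): 384x512x3 uint8, red, green, blue; 384x512 float32, m along the optical axis (not along the pixel's ray), 0 where there is no reading.
- vision.calibration(name): a dict with "camera_matrix" (3x3 intrinsics, pixels), "R" (3x3) and "t" (3): a world point X has camera coordinates R X + t; the wrist camera has in their place "mount" (4x4, takes a point from camera to tool coordinates, whose origin is the TCP and whose axes are the tool frame's). Camera axes: x right, y down, z forward; pixel columns grow to the right and rows downward; lengths in m; the calibration is good to about 2 mm. A picture is of the moment at which its call begins: read the wrist's pose just before it. calibration takes no time and is no camera call.
- job_done(): hands the job in, once; it reports no verdict.
The state is a dict: "t": time; "qpos": joint angles; "joint_velocities": joint speeds; "joint_torque": joint torques, N m; "ee_pos": TCP position; "tcp_rot": TCP orientation; "ft_force": force on the tool from outside, world axes, zero at the start; "torque": the same for the moment, N m; "gripper_width": opening from 0.0 (shut) to 1.0 (fully open).
Only numpy, scipy, OpenCV 4.12 (cv2) and the standard library are available. Lean on these libraries where they do the work, as an engineer would, in place of code of your own. Each camera call takes 0.05 s, during which the arm holds its last target.

## Working session

There is one attempt and no reset: what is moved stays moved. The work goes in short steps, Python scripts to look and compute and a tool call to move; the robot and the scene stay as the last step left them, time stands still between calls to the robot, and variables do not carry over. Pictures are saved under pics/ and viewed, and the job is handed in when it is done.

Besides the shell and the picture viewer there is one more tool, called after ">>>" by a JSON object that holds its "name" and its "arguments". step_arm: Moves the arm, as the interface text tells. Its arguments: {"type":"object","properties":{"steps":{"type":"array"}},"required":["steps"]}

```bash
ls; mkdir -p pics
python3 - <<'E'
from plant import sensors, vision, job_done, env
import cv2, numpy as np
s=sensors.observe(); print({k:np.round(v,3) for k,v in s.items()})
for n in ("top","scene"):
    p,d=vision.grab_frame(n); cv2.imwrite(f"pics/{n}0.png",p[:,:,::-1]); np.savez(f"{n}0.npz",p=p,d=d)
    c=vision.calibration(n); print(n,{k:np.round(v,3).tolist() for k,v in c.items()})
print(vision.calibration("wrist"),env.grasp_offset)
E
```

```text
pics
{'t': np.float64(0.0), 'qpos': array([ 1.098,  0.469, -0.049,  1.534,  0.024,  1.141, -0.082]), 'joint_velocities': array([-0.001, -0.   ,  0.002, -0.001,  0.   , -0.001,  0.001]), 'joint_torque': array([ 0.0000e+00, -5.0798e+01, -8.1000e-02, -2.3615e+01, -6.1000e-02,
        3.8000e-02,  0.0000e+00]), 'ee_pos': array([ 0.29 , -0.609,  0.404]), 'tcp_rot': array([-1.386,  0.878, -0.875]), 'ft_force': array([-0.27 ,  0.472,  0.054]), 'torque': array([-0.038, -0.004,  0.017]), 'gripper_width': np.float64(1.003)}
top {'camera_matrix': [[436.053, 0.0, 254.108], [0.0, 436.053, 188.692], [0.0, 0.0, 1.0]], 'R': [[-0.052, -0.999, 0.003], [-0.966, 0.05, -0.255], [0.255, -0.016, -0.967]], 't': [0.023, 0.544, 0.795]}
scene {'camera_matrix': [[401.708, 0.0, 251.116], [0.0, 401.708, 192.601], [0.0, 0.0, 1.0]], 'R': [[-0.775, 0.632, 0.012], [0.354, 0.45, -0.82], [-0.524, -0.631, -0.572]], 't': [0.403, -0.152, 1.101]}
{'camera_matrix': array([[320.49580932,   0.        , 257.39152815],
       [  0.        , 320.49580932, 188.5912053 ],
       [  0.        ,   0.        ,   1.        ]]), 'mount': array([[ 9.99999739e-01,  6.90384059e-04, -2.12893285e-04,
        -5.70955576e-04],
       [ 3.97210031e-04, -2.79243859e-01,  9.60220136e-01,
         1.92567419e-02],
       [ 6.03471532e-04, -9.60219970e-01, -2.79244061e-01,
         7.53656058e-02],
       [ 0.00000000e+00,  0.00000000e+00,  0.00000000e+00,
         1.00000000e+00]])} 0.1635
```

View pics/top0.png

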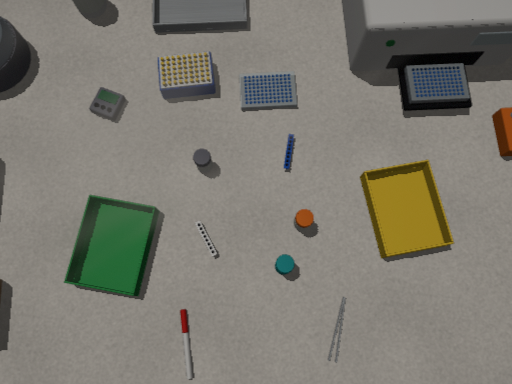

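View pics/scene0.png

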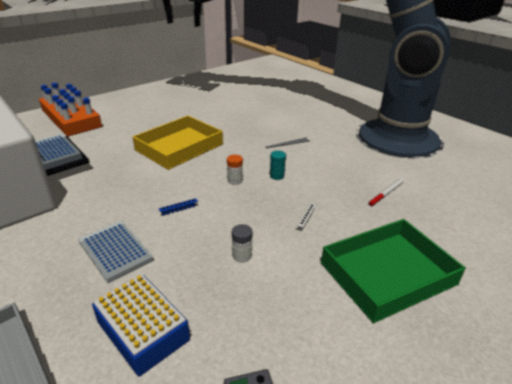

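```bash
cat > h.py <<'E'
import numpy as np, cv2
from scipy.spatial.transform import Rotation as Ro
from plant import sensors, vision
def cast(uv,z,K,R,t):
    uv=np.atleast_2d(uv).astype(float)
    d=np.c_[uv,np.ones(len(uv))]@np.linalg.inv(K).T@R   # R^T d
    c=-R.T@t
    return c+d*((z-c[2])/d[:,2])[:,None]
def cal(n):
    c=vision.calibration(n); 
    if n!='wrist': return c['camera_matrix'],c['R'],c['t']
    s=sensors.observe(); T=np.eye(4);T[:3,:3]=Ro.from_rotvec(s['tcp_rot']).as_matrix();T[:3,3]=s['ee_pos']
    M=np.linalg.inv(T@c['mount']); return c['camera_matrix'],M[:3,:3],M[:3,3]
def blob(p,lo,hi,box,minA=15):
    h=cv2.cvtColor(p,cv2.COLOR_RGB2HSV); m=cv2.inRange(h,np.array(lo),np.array(hi))
    x0,y0,x1,y1=box; k=np.zeros_like(m);k[y0:y1,x0:x1]=m[y0:y1,x0:x1]
    cs,_=cv2.findContours(k,cv2.RETR_EXTERNAL,cv2.CHAIN_APPROX_NONE)
    c=max(cs,key=cv2.contourArea); return c[:,0,:],k
def rect(P):
    (c,wh,a)=cv2.minAreaRect((P[:,:2]*1000).astype(np.float32)); b=cv2.boxPoints((c,wh,a))
    e=[b[1]-b[0],b[2]-b[1]]; e.sort(key=np.linalg.norm); l=e[1]
    an=np.degrees(np.arctan2(l[1],l[0])); an=(an+90)%180-90
    return np.round(c,1),np.round(sorted(wh),1),round(float(an),1)
E
python3 - <<'E'
from h import *
for n,bx in (("top",dict(s=(270,125,310,180),p=(285,200,325,240),y=(350,150,470,270),g=(50,180,170,310))),
          ("scene",dict(s=(150,190,210,220),p=(220,150,250,190),y=(120,110,230,170),g=(310,210,470,320)))):
    f=np.load(n+"0.npz"); p=f['p'];d=f['d']; C=cal(n)
    for k,lo,hi,z in (('s',(105,100,40),(130,255,255),.016),('p',(3,150,80),(16,255,255),.06),('y',(18,120,60),(32,255,255),.04),('g',(50,120,40),(75,255,255),.04)):
        c,m=blob(p,lo,hi,bx[k]); print(n,k,c.min(0),c.max(0),len(c),*rect(cast(c,z,*C)))
        if k in 'sp':
            v,u=np.nonzero(m); zz=d[v,u]; ray=np.c_[u,v,np.ones(len(u))]@np.linalg.inv(C[0]).T*zz[:,None]
            W=(ray-C[2])@C[1]; W=W[zz>0]; print('  depth pts',np.round(np.median(W,0),4),'z pct',np.round(np.percentile(W[:,2],[5,50,95]),4))
f=np.load("top0.npz")['p']; a=f[120:240,240:340]
b=np.load("scene0.npz")['p'][140:230,150:290]
cv2.imwrite("pics/crop.png",np.hstack([cv2.resize(a,(400,480),interpolation=2)[:,:,::-1],cv2.copyMakeBorder(cv2.resize(b,(400,257),interpolation=2)[:,:,::-1],0,223,0,0,0)]))
E
```

```text
top s [284 135] [293 168] 72 [638.9 -84.8] [11.6 76.9] -11.9
  depth pts [ 0.6355 -0.0847  0.0154] z pct [0.0127 0.0154 0.0178]
top p [295 209] [312 226] 48 [ 482.7 -100.7] [33.4 34.4] -48.6
  depth pts [ 0.4829 -0.1012  0.0597] z pct [0.0559 0.0597 0.0619]
top y [360 160] [453 257] 303 [ 498.2 -310.7] [150.4 181. ] 7.7
top g [ 65 215] [152 295] 303 [444.1 284.2] [145.4 159.6] -14.0
scene s [159 199] [196 214] 78 [643.3 -77.4] [22.7 76.3] -11.7
  depth pts [ 0.6429 -0.0826  0.0144] z pct [0.0035 0.0144 0.0171]
scene p [227 155] [241 166] 40 [492.2 -93.9] [30.5 46.9] 52.0
  depth pts [ 0.49   -0.0952  0.0594] z pct [0.0494 0.0594 0.0616]
scene y [133 116] [222 168] 201 [ 515.  -288.3] [190.  212.7] 7.8
scene g [322 220] [464 319] 313 [470.9 293.2] [156.1 200.7] -13.3
```

View pics/crop.png

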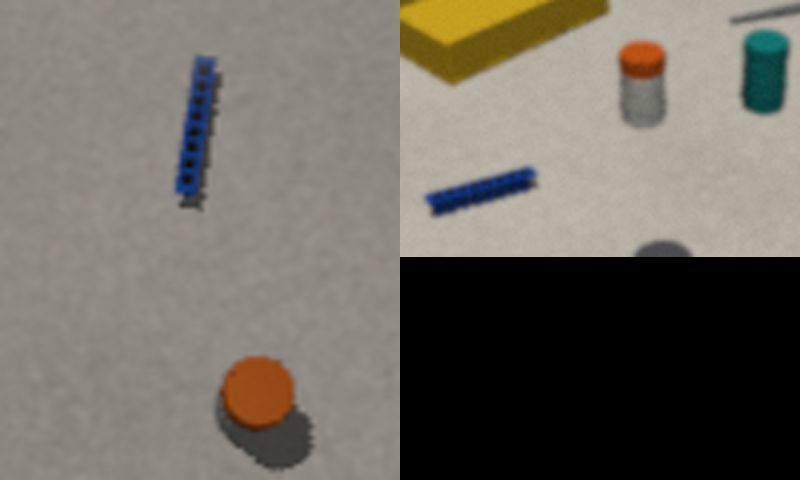

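```bash
cat >> h.py <<'E'
def go(target,jawdeg=None,off=0.1635):
    """target: grasp-point world position; prints tool-frame turn, then shift after the turn"""
    s=sensors.observe(); R=Ro.from_rotvec(s['tcp_rot']).as_matrix(); p=s['ee_pos']
    x=R[:,0]; cur=np.degrees(np.arctan2(x[1],x[0]))
    print('t',round(float(s['t']),2),'grasp',np.round(p+R[:,1]*off,4),'jawdeg',round(cur,1),'y axis',np.round(R[:,1],3),'w',np.round(s['gripper_width']*87,1),'q',np.round(s['qpos'],2),'F',np.round(s['ft_force'],1))
    ph=np.radians(cur if jawdeg is None else cur+((jawdeg-cur+90)%180-90))
    y=np.array([0,0,-1.]); xx=np.array([np.cos(ph),np.sin(ph),0]); Rt=np.c_[xx,y,np.cross(xx,y)]
    print(' turn (tool)',np.round(Ro.from_matrix(R.T@Rt).as_rotvec(),4),' deg',np.round(np.degrees(np.linalg.norm(Ro.from_matrix(R.T@Rt).as_rotvec())),1))
    D=np.array(target)-Rt[:,1]*off-p
    print(' shift after turn (tool)',np.round(Rt.T@D,4),'shift now',np.round(R.T@D,4))
E
python3 - <<'E'
from h import *
f=np.load("top0.npz"); p=f['p'];C=cal('top')
for k,b,lo,hi in (('g',(50,180,170,310),(45,60,15),(85,255,255)),('y',(350,150,470,270),(15,80,30),(35,255,255))):
    c,m=blob(p,lo,hi,b)
    h=cv2.convexHull(c); q=cv2.approxPolyDP(h,8,True)[:,0]; print(k,q.tolist(),*rect(cast(c,.04,*C)))
    # inner floor check by rim points from depth
    v,u=np.nonzero(m); zz=f['d'][v,u]; W=((np.c_[u,v,np.ones(len(u))]@np.linalg.inv(C[0]).T*zz[:,None])-C[2])@C[1]; W=W[zz>0]
    print('  rim',*rect(W[(W[:,2]>.034)&(W[:,2]<.05)]),'floor',*rect(W[W[:,2]<.012]))
t,_=blob(p,(82,100,40),(100,255,255),(270,245,300,280)); print('teal',rect(cast(t,.06,*C)))
go([.639,-.085,.15],78)
E
```

```text
g [[89, 195], [154, 207], [138, 295], [64, 282]] [453.6 281.5] [148.5 179.8] -13.4
  rim [455.2 285.8] [141.1 179.5] -13.3 floor [454.8 294.9] [158.6 178.5] -13.3
y [[427, 159], [453, 243], [381, 257], [360, 176]] [ 498.5 -310.9] [151.5 182. ] 7.8
  rim [ 500.5 -317.2] [140.9 180.2] 7.7 floor [ 506.5 -324.5] [156.7 190.7] 7.7
teal (array([394.9, -55. ]), array([34.3, 34.8]), 87.0)
t 0.1 grasp [ 0.2897 -0.6091  0.2403] jawdeg -64.6 y axis [-0.001  0.002 -1.   ] w 87.3 q [ 1.1   0.47 -0.05  1.53  0.02  1.14 -0.08] F [ 0.2 -0.4 -0.2]
 turn (tool) [ 6.000e-04  6.533e-01 -1.600e-03]  deg 37.4
 shift after turn (tool) [-0.5855  0.0903  0.2326] shift now [-0.3235  0.0908  0.5406]
```

>>> {"name": "step_arm", "arguments": {"steps": [{"jaw":0.045,"dx":0,"dy":0,"dz":0,"rx":0,"ry":0.109,"rz":0},{"jaw":0.045,"dx":0,"dy":0,"dz":0,"rx":0,"ry":0.109,"rz":0},{"jaw":0.045,"dx":0,"dy":0,"dz":0,"rx":0,"ry":0.109,"rz":0},{"jaw":0.045,"dx":0,"dy":0,"dz":0,"rx":0,"ry":0.109,"rz":0},{"jaw":0.045,"dx":0,"dy":0,"dz":0,"rx":0,"ry":0.109,"rz":0},{"jaw":0.045,"dx":0,"dy":0,"dz":0,"rx":0,"ry":0.109,"rz":0},{"jaw":0.045,"dx":-0.032,"dy":0,"dz":0.013,"rx":0,"ry":0,"rz":0},{"jaw":0.045,"dx":-0.032,"dy":0,"dz":0.013,"rx":0,"ry":0,"rz":0}]}}

```text
t: 0.77
ee_pos: [0.3237, -0.5574, 0.3982]
tcp_rot: [-1.08, 1.407, -1.389]
ft_force: [1.0, 1.0, 0.2]
gripper_width: 0.539
```

```bash
python3 -c "
from h import *
go([.639,-.085,.15],78)"
```

```text
t 0.77 grasp [ 0.3221 -0.5564  0.2347] jawdeg -104.8 y axis [-0.01   0.006 -1.   ] w 46.9 q [ 0.91  0.42  0.09  1.62 -0.04  1.11 -0.82] F [1.  1.  0.2]
 turn (tool) [ 0.0107 -0.0491 -0.0032]  deg 2.9
 shift after turn (tool) [-0.5276  0.0847  0.2102] shift now [-0.537   0.0843  0.185 ]
```

>>> {"name": "step_arm", "arguments": {"steps": [{"jaw":0.045,"dx":-0.036,"dy":0.003,"dz":0.013,"rx":0,"ry":-0.02,"rz":0},{"jaw":0.045,"dx":-0.036,"dy":0.003,"dz":0.013,"rx":0,"ry":-0.02,"rz":0},{"jaw":0.045,"dx":-0.036,"dy":0.003,"dz":0.013,"rx":0,"ry":0,"rz":0},{"jaw":0.045,"dx":-0.036,"dy":0.003,"dz":0.013,"rx":0,"ry":0,"rz":0},{"jaw":0.045,"dx":-0.036,"dy":0.003,"dz":0.013,"rx":0,"ry":0,"rz":0},{"jaw":0.045,"dx":-0.036,"dy":0.003,"dz":0.013,"rx":0,"ry":0,"rz":0},{"jaw":0.045,"dx":-0.036,"dy":0.003,"dz":0.013,"rx":0,"ry":0,"rz":0},{"jaw":0.045,"dx":-0.036,"dy":0.003,"dz":0.013,"rx":0,"ry":0,"rz":0}]}}

```text
t: 1.43
ee_pos: [0.4926, -0.29, 0.37]
tcp_rot: [-1.102, 1.387, -1.363]
ft_force: [0.4, -1.1, -0.3]
gripper_width: 0.515
```

```bash
python3 -c "
from h import *
go([.639,-.085,.15],78)"
```

```text
t 1.43 grasp [ 0.4902 -0.289   0.2065] jawdeg -102.9 y axis [-0.014  0.006 -1.   ] w 44.8 q [ 0.48  0.34 -0.03  1.82  0.01  1.   -1.35] F [ 0.4 -1.1 -0.3]
 turn (tool) [ 0.0155 -0.0161 -0.0029]  deg 1.3
 shift after turn (tool) [-0.231   0.0565  0.1006] shift now [-0.2324  0.0556  0.0977]
```

>>> {"name": "step_arm", "arguments": {"steps": [{"jaw":0.045,"dx":-0.033,"dy":0.008,"dz":0.014,"rx":0.005,"ry":-0.008,"rz":0},{"jaw":0.045,"dx":-0.033,"dy":0.008,"dz":0.014,"rx":0.005,"ry":-0.008,"rz":0},{"jaw":0.045,"dx":-0.033,"dy":0.008,"dz":0.014,"rx":0.005,"ry":0,"rz":0},{"jaw":0.045,"dx":-0.033,"dy":0.008,"dz":0.014,"rx":0.005,"ry":0,"rz":0},{"jaw":0.045,"dx":-0.033,"dy":0.008,"dz":0.014,"rx":0.005,"ry":0,"rz":0},{"jaw":0.045,"dx":-0.033,"dy":0.008,"dz":0.014,"rx":0.005,"ry":0,"rz":0},{"jaw":0.045,"dx":-0.015,"dy":0.004,"dz":0.008,"rx":0,"ry":0,"rz":0},{"jaw":0.045}]}}

```text
invalid input
```

Run:
```python
from h import *
go([.639,-.085,.15],78)
C=cal('wrist'); p,d=vision.grab_frame('wrist'); cv2.imwrite('pics/w1.png',p[:,:,::-1])
c,m=blob(p,(105,100,30),(130,255,255),(0,0,512,384)); print(c.min(0),c.max(0),*rect(cast(c,.016,*C)))
```

```text
t 1.43 grasp [ 0.4902 -0.289   0.2065] jawdeg -102.9 y axis [-0.014  0.006 -1.   ] w 44.8 q [ 0.48  0.34 -0.03  1.82  0.01  1.   -1.35] F [ 0.4 -1.1 -0.3]
 turn (tool) [ 0.0155 -0.0161 -0.0029]  deg 1.3
 shift after turn (tool) [-0.231   0.0565  0.1006] shift now [-0.2324  0.0556  0.0977]
[ 5 21] [ 40 107] [638.8 -89.2] [18.8 78.6] -12.1
```

View pics/w1.png

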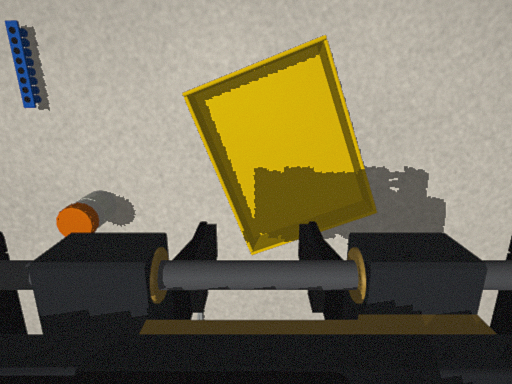

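The wrist view shows the blue strip at (22,64), wells up, the orange pot at (77,222), and the yellow tray in the middle. The measured positions agree with the top view. The last call was refused because a row lacked keys, so I resend it.

>>> {"name": "step_arm", "arguments": {"steps": [{"jaw":0.045,"dx":-0.033,"dy":0.008,"dz":0.014,"rx":0.005,"ry":-0.008,"rz":0},{"jaw":0.045,"dx":-0.033,"dy":0.008,"dz":0.014,"rx":0.005,"ry":-0.008,"rz":0},{"jaw":0.045,"dx":-0.033,"dy":0.008,"dz":0.014,"rx":0.005,"ry":0,"rz":0},{"jaw":0.045,"dx":-0.033,"dy":0.008,"dz":0.014,"rx":0.005,"ry":0,"rz":0},{"jaw":0.045,"dx":-0.033,"dy":0.008,"dz":0.014,"rx":0.005,"ry":0,"rz":0},{"jaw":0.045,"dx":-0.033,"dy":0.008,"dz":0.014,"rx":0.005,"ry":0,"rz":0},{"jaw":0.045,"dx":-0.015,"dy":0.004,"dz":0.008,"rx":0,"ry":0,"rz":0},{"jaw":0.045,"dx":0,"dy":0,"dz":0,"rx":0,"ry":0,"rz":0}]}}

```text
t: 2.15
ee_pos: [0.6313, -0.0835, 0.3154]
tcp_rot: [-1.095, 1.342, -1.346]
ft_force: [-0.2, 0.4, 0.6]
gripper_width: 0.516
```

Run:
```python
from h import *
go([.639,-.085,.15],78)
C=cal('wrist'); p,d=vision.grab_frame('wrist'); cv2.imwrite('pics/w2.png',p[:,:,::-1])
c,m=blob(p,(105,100,30),(130,255,255),(100,0,400,384)); print(c.min(0),c.max(0),*rect(cast(c,.016,*C)))
```

```text
t 2.15 grasp [ 0.6338 -0.0821  0.1519] jawdeg -100.9 y axis [ 0.015  0.009 -1.   ] w 44.9 q [ 0.14  0.49 -0.1   1.72  0.05  0.92 -1.74] F [-0.2  0.4  0.6]
 turn (tool) [-0.013   0.0196 -0.0116]  deg 1.5
 shift after turn (tool) [-0.0001  0.0019  0.0078] shift now [0.     0.002  0.0078]
[255 132] [269 218] [639.9 -85.8] [11.7 79.6] -12.1
```

View pics/w2.png

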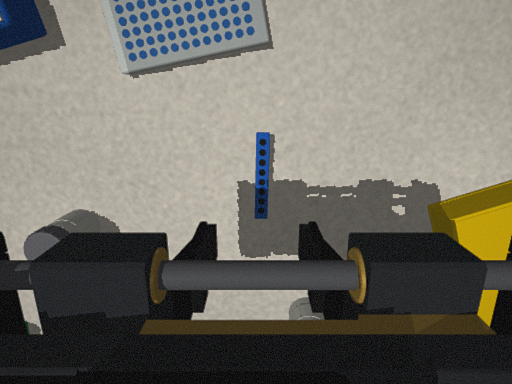

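The strip, at (262,175), measures 80×12 mm at (0.640, −0.086). All eight wells face up. The grey-capped pot is at (70,235), well clear. I descend now.

>>> {"name": "step_arm", "arguments": {"steps": [{"jaw":0.045,"dx":0.001,"dy":0.01,"dz":0.008,"rx":-0.013,"ry":0.02,"rz":-0.012},{"jaw":0.045,"dx":0,"dy":0.025,"dz":0,"rx":0,"ry":0,"rz":0},{"jaw":0.045,"dx":0,"dy":0.025,"dz":0,"rx":0,"ry":0,"rz":0},{"jaw":0.045,"dx":0,"dy":0.02,"dz":0,"rx":0,"ry":0,"rz":0},{"jaw":0.045,"dx":0,"dy":0.01,"dz":0,"rx":0,"ry":0,"rz":0},{"jaw":0.045,"dx":0,"dy":0,"dz":0,"rx":0,"ry":0,"rz":0}]}}

```text
t: 2.7
ee_pos: [0.6353, -0.0982, 0.2248]
tcp_rot: [-1.103, 1.367, -1.377]
ft_force: [0.6, 0.5, -0.3]
gripper_width: 0.518
```

```bash
python3 -c "
from h import *
go([.64,-.086,.021],78)"
```

```text
t 2.7 grasp [ 0.6351 -0.0995  0.0613] jawdeg -102.7 y axis [-0.001 -0.008 -1.   ] w 45.1 q [ 0.14  0.61 -0.08  1.76  0.08  0.78 -1.77] F [ 0.6  0.5 -0.3]
 turn (tool) [-0.0004 -0.0127  0.0086]  deg 0.9
 shift after turn (tool) [-0.0129  0.0403  0.0021] shift now [-0.0132  0.0402  0.0019]
```

>>> {"name": "step_arm", "arguments": {"steps": [{"jaw":0.045,"dx":-0.013,"dy":0.01,"dz":0.002,"rx":0,"ry":-0.012,"rz":0.009},{"jaw":0.045,"dx":0,"dy":0,"dz":0,"rx":0,"ry":0,"rz":0}]}}

```text
t: 2.87
ee_pos: [0.6399, -0.088, 0.215]
tcp_rot: [-1.1, 1.364, -1.365]
ft_force: [0.4, 1.0, 0.3]
gripper_width: 0.514
```

```bash
python3 -c "
from h import *
go([.64,-.086,.021],78)"
```

```text
t 2.87 grasp [ 0.64   -0.088   0.0515] jawdeg -102.2 y axis [ 0.001 -0.    -1.   ] w 44.8 q [ 0.13  0.63 -0.08  1.76  0.07  0.76 -1.77] F [0.4 1.  0.3]
 turn (tool) [-0.001  -0.0039 -0.0001]  deg 0.2
 shift after turn (tool) [-0.002   0.0305 -0.0003] shift now [-0.002   0.0305 -0.0003]
```

>>> {"name": "step_arm", "arguments": {"steps": [{"jaw":0.045,"dx":-0.002,"dy":0.012,"dz":0,"rx":0,"ry":0,"rz":0},{"jaw":0.045,"dx":0,"dy":0.012,"dz":0,"rx":0,"ry":0,"rz":0},{"jaw":0.045,"dx":0,"dy":0.005,"dz":0,"rx":0,"ry":0,"rz":0},{"jaw":0.045,"dx":0,"dy":0,"dz":0,"rx":0,"ry":0,"rz":0}]}}

```text
t: 3.2
ee_pos: [0.6418, -0.0856, 0.1862]
tcp_rot: [-1.096, 1.359, -1.367]
ft_force: [-0.3, -0.1, 0.4]
gripper_width: 0.516
```

```bash
python3 -c "
from h import *
go([.64,-.086,.021],78)"
```

```text
t 3.2 grasp [ 0.6429 -0.0856  0.0227] jawdeg -102.2 y axis [ 0.007 -0.    -1.   ] w 44.9 q [ 0.13  0.67 -0.08  1.77  0.08  0.71 -1.78] F [-0.3 -0.1  0.4]
 turn (tool) [-0.0066 -0.003  -0.001 ]  deg 0.4
 shift after turn (tool) [ 0.0008  0.0017 -0.0017] shift now [ 0.0008  0.0017 -0.0017]
```

>>> {"name": "step_arm", "arguments": {"steps": [{"jaw":0.0,"dx":0,"dy":0.001,"dz":-0.002,"rx":-0.007,"ry":0,"rz":0},{"jaw":0.0,"dx":0,"dy":0,"dz":0,"rx":0,"ry":0,"rz":0},{"jaw":0.0,"dx":0,"dy":0,"dz":0,"rx":0,"ry":0,"rz":0},{"jaw":0.0,"dx":0,"dy":0,"dz":0,"rx":0,"ry":0,"rz":0},{"jaw":0.0,"dx":0,"dy":0,"dz":0,"rx":0,"ry":0,"rz":0},{"jaw":0.0,"dx":0,"dy":0,"dz":0,"rx":0,"ry":0,"rz":0},{"jaw":0.0,"dx":0,"dy":0,"dz":0,"rx":0,"ry":0,"rz":0}]}}

```text
t: 3.78
ee_pos: [0.6401, -0.0852, 0.1861]
tcp_rot: [-1.1, 1.364, -1.364]
ft_force: [0.1, 0.1, 0.2]
gripper_width: 0.133
```

```bash
python3 -c "
from h import *
go([.64,-.086,.1],78)"
```

```text
t 3.78 grasp [ 0.6402 -0.0851  0.0226] jawdeg -102.2 y axis [ 0.001  0.001 -1.   ] w 11.6 q [ 0.13  0.67 -0.08  1.77  0.08  0.71 -1.78] F [0.1 0.1 0.2]
 turn (tool) [-0.0006 -0.0029 -0.0009]  deg 0.2
 shift after turn (tool) [ 0.0008 -0.0774  0.0001] shift now [ 0.0007 -0.0774  0.0001]
```

>>> {"name": "step_arm", "arguments": {"steps": [{"jaw":0.0,"dx":0,"dy":-0.015,"dz":0,"rx":0,"ry":0,"rz":0},{"jaw":0.0,"dx":0,"dy":-0.025,"dz":0,"rx":0,"ry":0,"rz":0},{"jaw":0.0,"dx":0,"dy":-0.025,"dz":0,"rx":0,"ry":0,"rz":0},{"jaw":0.0,"dx":0,"dy":-0.025,"dz":0,"rx":0,"ry":0,"rz":0},{"jaw":0.0,"dx":0,"dy":-0.02,"dz":0,"rx":0,"ry":0,"rz":0},{"jaw":0.0,"dx":0,"dy":0,"dz":0,"rx":0,"ry":0,"rz":0}]}}

```text
t: 4.28
ee_pos: [0.6395, -0.0854, 0.299]
tcp_rot: [-1.104, 1.367, -1.361]
ft_force: [0.7, 0.8, 1.0]
gripper_width: 0.135
```

Run:
```python
from h import *
go([.5005,-.317,.13],97.7)
p,d=vision.grab_frame('wrist'); cv2.imwrite('pics/w3.png',p[:,:,::-1])
```

```text
t 4.28 grasp [ 0.6388 -0.0852  0.1355] jawdeg -102.2 y axis [-0.004  0.001 -1.   ] w 11.7 q [ 0.13  0.52 -0.09  1.71  0.06  0.92 -1.76] F [0.7 0.8 1. ]
 turn (tool) [ 0.004  -0.3468 -0.001 ]  deg 19.9
 shift after turn (tool) [ 0.2109  0.0055 -0.1687] shift now [ 0.2557  0.0058 -0.087 ]
```

View pics/w3.png

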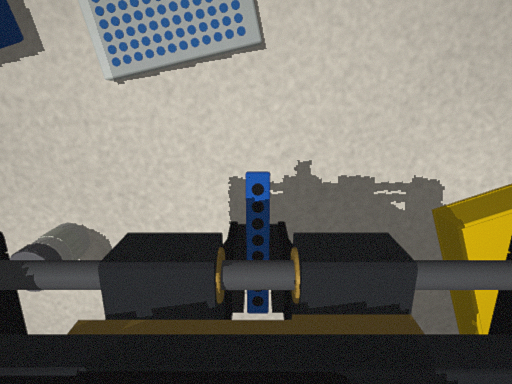

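The strip is held square between the pads at (258,240), wells up and level. I turn it and carry it to the yellow tray.

>>> {"name": "step_arm", "arguments": {"steps": [{"jaw":0.0,"dx":0,"dy":0,"dz":0,"rx":0,"ry":-0.115,"rz":0},{"jaw":0.0,"dx":0,"dy":0,"dz":0,"rx":0,"ry":-0.115,"rz":0},{"jaw":0.0,"dx":0,"dy":0,"dz":0,"rx":0,"ry":-0.115,"rz":0},{"jaw":0.0,"dx":0.015,"dy":0,"dz":-0.012,"rx":0,"ry":0,"rz":0},{"jaw":0.0,"dx":0.026,"dy":0,"dz":-0.021,"rx":0,"ry":0,"rz":0},{"jaw":0.0,"dx":0.026,"dy":0,"dz":-0.021,"rx":0,"ry":0,"rz":0},{"jaw":0.0,"dx":0.026,"dy":0,"dz":-0.021,"rx":0,"ry":0,"rz":0},{"jaw":0.0,"dx":0.026,"dy":0,"dz":-0.021,"rx":0,"ry":0,"rz":0}]}}

```text
t: 5.0
ee_pos: [0.5609, -0.2106, 0.2873]
tcp_rot: [-1.287, 1.099, -1.067]
ft_force: [0.7, 0.1, -0.3]
gripper_width: 0.134
```

```bash
python3 -c "
from h import *
go([.5005,-.317,.11],97.7)"
```

```text
t 5.0 grasp [ 0.5582 -0.2088  0.1238] jawdeg -80.2 y axis [-0.016  0.011 -1.   ] w 11.7 q [ 0.42  0.48 -0.17  1.82  0.1   0.87 -1.2 ] F [ 0.7  0.1 -0.3]
 turn (tool) [ 0.0143  0.036  -0.0134]  deg 2.3
 shift after turn (tool) [ 0.0973  0.0138 -0.0741] shift now [ 0.0948  0.0136 -0.0773]
```

>>> {"name": "step_arm", "arguments": {"steps": [{"jaw":0.0,"dx":0.027,"dy":0.003,"dz":-0.021,"rx":0.005,"ry":0.018,"rz":-0.005},{"jaw":0.0,"dx":0.027,"dy":0.003,"dz":-0.021,"rx":0.005,"ry":0.018,"rz":-0.005},{"jaw":0.0,"dx":0.022,"dy":0.003,"dz":-0.017,"rx":0.004,"ry":0,"rz":-0.004},{"jaw":0.0,"dx":0.011,"dy":0,"dz":-0.008,"rx":0,"ry":0,"rz":0},{"jaw":0.0,"dx":0,"dy":0,"dz":0,"rx":0,"ry":0,"rz":0},{"jaw":0.0,"dx":0,"dy":0,"dz":0,"rx":0,"ry":0,"rz":0}]}}

```text
t: 5.5
ee_pos: [0.4958, -0.3183, 0.2691]
tcp_rot: [-1.272, 1.133, -1.113]
ft_force: [0.3, 0.9, -0.0]
gripper_width: 0.135
```

```bash
python3 -c "
from h import *
go([.5005,-.317,.06],97.7)"
```

```text
t 5.5 grasp [ 0.4933 -0.3181  0.1056] jawdeg -83.2 y axis [-0.015  0.001 -1.   ] w 11.8 q [ 0.6   0.49 -0.13  1.86  0.09  0.82 -1.04] F [ 0.3  0.9 -0. ]
 turn (tool) [ 0.015  -0.0158 -0.0031]  deg 1.3
 shift after turn (tool) [-0.0006  0.0456  0.0048] shift now [-0.0006  0.0455  0.0055]
```

>>> {"name": "step_arm", "arguments": {"steps": [{"jaw":0.0,"dx":0,"dy":0.015,"dz":0.005,"rx":0.015,"ry":-0.015,"rz":0},{"jaw":0.0,"dx":0,"dy":0.02,"dz":0,"rx":0,"ry":0,"rz":0},{"jaw":0.0,"dx":0,"dy":0.015,"dz":0,"rx":0,"ry":0,"rz":0},{"jaw":0.0,"dx":0,"dy":0.01,"dz":0,"rx":0,"ry":0,"rz":0},{"jaw":0.0,"dx":0,"dy":0,"dz":0,"rx":0,"ry":0,"rz":0}]}}

```text
t: 5.92
ee_pos: [0.5046, -0.3104, 0.2052]
tcp_rot: [-1.266, 1.105, -1.099]
ft_force: [0.4, -1.0, -0.1]
gripper_width: 0.137
```

```bash
python3 -c "
from h import *
go([.5005,-.317,.0285],97.7)"
```

```text
t 5.92 grasp [ 0.5049 -0.3092  0.0417] jawdeg -81.8 y axis [ 0.002  0.008 -1.   ] w 12.0 q [ 0.59  0.58 -0.14  1.89  0.11  0.68 -1.04] F [ 0.4 -1.  -0.1]
 turn (tool) [-0.0031  0.0086 -0.0073]  deg 0.7
 shift after turn (tool) [ 0.0059  0.0132 -0.0049] shift now [ 0.006   0.0131 -0.005 ]
```

>>> {"name": "step_arm", "arguments": {"steps": [{"jaw":0.0,"dx":0.006,"dy":0.005,"dz":-0.005,"rx":-0.003,"ry":0.008,"rz":-0.007},{"jaw":0.0,"dx":0,"dy":0.005,"dz":0,"rx":0,"ry":0,"rz":0},{"jaw":0.0,"dx":0,"dy":0.003,"dz":0,"rx":0,"ry":0,"rz":0},{"jaw":0.0,"dx":0,"dy":0,"dz":0,"rx":0,"ry":0,"rz":0}]}}

```text
t: 6.25
ee_pos: [0.5022, -0.3151, 0.1917]
tcp_rot: [-1.271, 1.106, -1.107]
ft_force: [-1.2, 0.0, -0.3]
gripper_width: 0.136
```

```bash
python3 -c "
from h import *
go([.5005,-.317,.0285],97.7)"
```

```text
t 6.25 grasp [ 0.5024 -0.315   0.0282] jawdeg -82.0 y axis [ 0.001  0.    -1.   ] w 11.8 q [ 0.58  0.6  -0.13  1.9   0.12  0.65 -1.05] F [-1.2  0.  -0.3]
 turn (tool) [-0.0013  0.0044 -0.0001]  deg 0.3
 shift after turn (tool) [ 0.0017 -0.0003 -0.0019] shift now [ 0.0017 -0.0004 -0.0019]
```

Strip underside is about 1–2 mm above the tray floor, so I lower 1 mm, release and lift.

>>> {"name": "step_arm", "arguments": {"steps": [{"jaw":0.0,"dx":0,"dy":0.0015,"dz":0,"rx":0,"ry":0,"rz":0},{"jaw":0.03,"dx":0,"dy":0,"dz":0,"rx":0,"ry":0,"rz":0},{"jaw":0.04,"dx":0,"dy":0,"dz":0,"rx":0,"ry":0,"rz":0},{"jaw":0.04,"dx":0,"dy":0,"dz":0,"rx":0,"ry":0,"rz":0},{"jaw":0.04,"dx":0,"dy":-0.015,"dz":0,"rx":0,"ry":0,"rz":0},{"jaw":0.04,"dx":0,"dy":-0.025,"dz":0,"rx":0,"ry":0,"rz":0},{"jaw":0.04,"dx":0,"dy":-0.035,"dz":0,"rx":0,"ry":0,"rz":0},{"jaw":0.06,"dx":0,"dy":-0.04,"dz":0,"rx":0,"ry":0,"rz":0}]}}

```text
t: 6.92
ee_pos: [0.4997, -0.3142, 0.302]
tcp_rot: [-1.273, 1.119, -1.095]
ft_force: [0.3, -0.5, -0.1]
gripper_width: 0.48
```

Run:
```python
from h import *
go([.483,-.101,.15],90)
C=cal('wrist');p,d=vision.grab_frame('wrist'); cv2.imwrite('pics/w4.png',p[:,:,::-1])
c,m=blob(p,(105,100,30),(130,255,255),(0,0,512,384)); print(c.min(0),c.max(0),*rect(cast(c,.020,*C)))
```

```text
t 6.92 grasp [ 0.4977 -0.3129  0.1385] jawdeg -82.1 y axis [-0.012  0.008 -1.   ] w 41.7 q [ 0.6   0.45 -0.15  1.83  0.08  0.88 -1.02] F [ 0.3 -0.5 -0.1]
 turn (tool) [ 0.0117  0.1385 -0.0089]  deg 8.0
 shift after turn (tool) [-0.2132 -0.0115 -0.0167] shift now [-0.2136 -0.0096  0.0127]
[256 134] [269 223] [ 502.9 -315.2] [11.2 78.1] 7.9
```

View pics/w4.png

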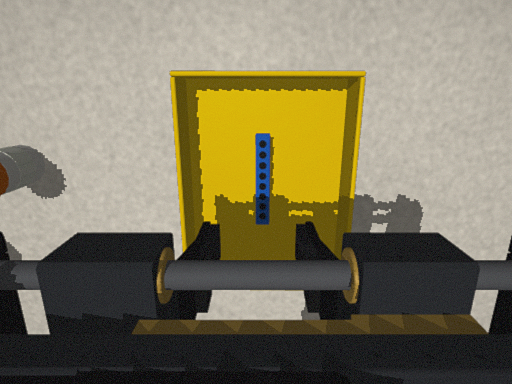

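The strip lies flat, wells up, at (262,178) near the tray centre. It measures (0.503, −0.315), within 3 mm of the centre. The pot is next.

>>> {"name": "step_arm", "arguments": {"steps": [{"jaw":0.065,"dx":-0.02,"dy":0,"dz":0,"rx":0.006,"ry":0.07,"rz":-0.004},{"jaw":0.065,"dx":-0.03,"dy":0,"dz":0,"rx":0.006,"ry":0.07,"rz":-0.004},{"jaw":0.065,"dx":-0.034,"dy":0,"dz":-0.003,"rx":0,"ry":0,"rz":0},{"jaw":0.065,"dx":-0.034,"dy":0,"dz":-0.003,"rx":0,"ry":0,"rz":0},{"jaw":0.065,"dx":-0.034,"dy":0,"dz":-0.003,"rx":0,"ry":0,"rz":0},{"jaw":0.065,"dx":-0.034,"dy":0,"dz":-0.003,"rx":0,"ry":0,"rz":0},{"jaw":0.065,"dx":-0.02,"dy":0,"dz":0,"rx":0,"ry":0,"rz":0},{"jaw":0.065,"dx":0,"dy":0,"dz":0,"rx":0,"ry":0,"rz":0}]}}

```text
t: 7.63
ee_pos: [0.4884, -0.1058, 0.3174]
tcp_rot: [-1.187, 1.186, -1.253]
ft_force: [0.7, -0.1, 0.2]
gripper_width: 0.748
```

Run:
```python
from h import *
go([.483,-.101,.12],90)
C=cal('wrist');p,d=vision.grab_frame('wrist'); cv2.imwrite('pics/w5.png',p[:,:,::-1])
c,m=blob(p,(3,150,60),(16,255,255),(0,0,512,384)); print(c.min(0),c.max(0),*rect(cast(c,.06,*C)))
```

```text
t 7.63 grasp [ 0.4944 -0.1088  0.154 ] jawdeg -91.1 y axis [ 0.037 -0.019 -0.999] w 65.1 q [ 0.28  0.29 -0.18  2.04  0.09  0.78 -1.55] F [ 0.7 -0.1  0.2]
 turn (tool) [-0.0371 -0.0181  0.0184]  deg 2.6
 shift after turn (tool) [-0.0048  0.0339 -0.0054] shift now [-0.0053  0.0336 -0.0067]
[226 188] [270 234] [ 485.3 -103. ] [34.8 38.1] -1.3
```

View pics/w5.png

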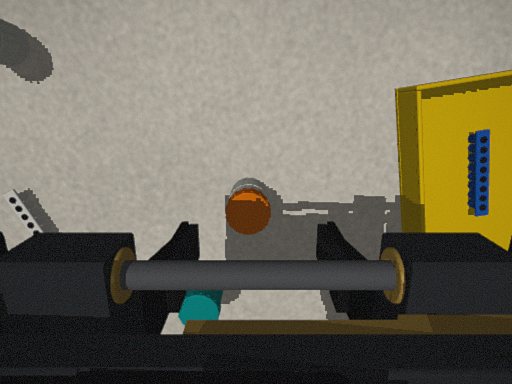

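The orange cap is at (248,212), giving (0.484, −0.102). The turquoise pot at (200,305) is clear of the fingers. I correct the tilt and align.

>>> {"name": "step_arm", "arguments": {"steps": [{"jaw":0.065,"dx":-0.004,"dy":0.02,"dz":-0.005,"rx":-0.037,"ry":-0.018,"rz":0.018},{"jaw":0.065,"dx":0,"dy":0.015,"dz":0,"rx":0,"ry":0,"rz":0},{"jaw":0.065,"dx":0,"dy":0,"dz":0,"rx":0,"ry":0,"rz":0}]}}

```text
t: 7.93
ee_pos: [0.485, -0.1064, 0.2832]
tcp_rot: [-1.207, 1.206, -1.217]
ft_force: [-0.5, -0.9, 0.4]
gripper_width: 0.747
```

```bash
python3 -c "
from h import *
go([.484,-.102,.035],90)"
```

```text
t 7.93 grasp [ 0.4858 -0.107   0.1197] jawdeg -90.2 y axis [ 0.005 -0.004 -1.   ] w 65.0 q [ 0.28  0.34 -0.18  2.06  0.1   0.74 -1.54] F [-0.5 -0.9  0.4]
 turn (tool) [-0.0049 -0.0032  0.0037]  deg 0.4
 shift after turn (tool) [-0.0044  0.0847 -0.001 ] shift now [-0.0047  0.0847 -0.0015]
```

>>> {"name": "step_arm", "arguments": {"steps": [{"jaw":0.065,"dx":-0.005,"dy":0.01,"dz":-0.001,"rx":-0.005,"ry":0,"rz":0.004},{"jaw":0.065,"dx":0,"dy":0.01,"dz":0,"rx":0,"ry":0,"rz":0},{"jaw":0.065,"dx":0,"dy":0,"dz":0,"rx":0,"ry":0,"rz":0}]}}

```text
t: 8.18
ee_pos: [0.4845, -0.1044, 0.2625]
tcp_rot: [-1.205, 1.214, -1.217]
ft_force: [0.1, -0.6, 0.2]
gripper_width: 0.745
```

```bash
python3 -c "
from h import *
go([.484,-.102,.035],90)"
```

```text
t 8.18 grasp [ 0.4847 -0.1045  0.099 ] jawdeg -90.5 y axis [ 0.001 -0.001 -1.   ] w 64.8 q [ 0.27  0.37 -0.18  2.08  0.1   0.7  -1.55] F [ 0.1 -0.6  0.2]
 turn (tool) [-0.0014 -0.0089  0.0009]  deg 0.5
 shift after turn (tool) [-0.0024  0.064  -0.0005] shift now [-0.0024  0.064  -0.0006]
```

>>> {"name": "step_arm", "arguments": {"steps": [{"jaw":0.065,"dx":-0.002,"dy":0.015,"dz":0,"rx":0,"ry":0,"rz":0},{"jaw":0.065,"dx":0,"dy":0.018,"dz":0,"rx":0,"ry":0,"rz":0},{"jaw":0.065,"dx":0,"dy":0.016,"dz":0,"rx":0,"ry":0,"rz":0},{"jaw":0.065,"dx":0,"dy":0.014,"dz":0,"rx":0,"ry":0,"rz":0},{"jaw":0.065,"dx":0,"dy":0,"dz":0,"rx":0,"ry":0,"rz":0}]}}

```text
t: 8.6
ee_pos: [0.4865, -0.105, 0.1988]
tcp_rot: [-1.2, 1.212, -1.225]
ft_force: [-0.4, -0.4, -0.2]
gripper_width: 0.745
```

```bash
python3 -c "
from h import *
go([.484,-.102,.035],90)"
```

```text
t 8.6 grasp [ 0.4877 -0.1055  0.0353] jawdeg -90.7 y axis [ 0.008 -0.003 -1.   ] w 64.8 q [ 0.25  0.48 -0.15  2.12  0.14  0.55 -1.59] F [-0.4 -0.4 -0.2]
 turn (tool) [-0.0076 -0.0129  0.0031]  deg 0.9
 shift after turn (tool) [-0.003   0.0003 -0.0025] shift now [-0.003   0.0003 -0.0025]
```

>>> {"name": "step_arm", "arguments": {"steps": [{"jaw":0.065,"dx":-0.003,"dy":0,"dz":-0.003,"rx":-0.008,"ry":0,"rz":0.003},{"jaw":0.0,"dx":0,"dy":0,"dz":0,"rx":0,"ry":0,"rz":0},{"jaw":0.0,"dx":0,"dy":0,"dz":0,"rx":0,"ry":0,"rz":0},{"jaw":0.0,"dx":0,"dy":0,"dz":0,"rx":0,"ry":0,"rz":0},{"jaw":0.0,"dx":0,"dy":0,"dz":0,"rx":0,"ry":0,"rz":0},{"jaw":0.0,"dx":0,"dy":0,"dz":0,"rx":0,"ry":0,"rz":0},{"jaw":0.0,"dx":0,"dy":0,"dz":0,"rx":0,"ry":0,"rz":0}]}}

```text
t: 9.18
ee_pos: [0.4849, -0.1026, 0.2026]
tcp_rot: [-1.199, 1.215, -1.223]
ft_force: [-0.3, -0.2, 0.8]
gripper_width: 0.408
```

```bash
python3 -c "
from h import *
go([.455,.286,.13],76.7)"
```

```text
t 9.18 grasp [ 0.4858 -0.1028  0.0391] jawdeg -90.8 y axis [ 0.005 -0.001 -1.   ] w 35.5 q [ 0.25  0.47 -0.16  2.12  0.14  0.56 -1.59] F [-0.3 -0.2  0.8]
 turn (tool) [-0.0054  0.2178  0.0005]  deg 12.5
 shift after turn (tool) [-0.3713 -0.0909 -0.1185] shift now [-0.3881 -0.0915 -0.035 ]
```

>>> {"name": "step_arm", "arguments": {"steps": [{"jaw":0.0,"dx":0,"dy":-0.012,"dz":0,"rx":0,"ry":0,"rz":0},{"jaw":0.0,"dx":0,"dy":-0.022,"dz":0,"rx":0,"ry":0,"rz":0},{"jaw":0.0,"dx":0,"dy":-0.025,"dz":0,"rx":0,"ry":0,"rz":0},{"jaw":0.0,"dx":0,"dy":-0.025,"dz":0,"rx":0,"ry":0,"rz":0},{"jaw":0.0,"dx":0,"dy":-0.015,"dz":0,"rx":0,"ry":0,"rz":0},{"jaw":0.0,"dx":0,"dy":0,"dz":0,"rx":0,"ry":0,"rz":0}]}}

```text
t: 9.68
ee_pos: [0.4837, -0.1024, 0.3051]
tcp_rot: [-1.202, 1.218, -1.221]
ft_force: [0.4, -0.1, -0.7]
gripper_width: 0.406
```

Run:
```python
from h import *
go([.455,.286,.13],76.7)
p,d=vision.grab_frame('scene'); cv2.imwrite('pics/s6.png',p[:,:,::-1])
```

```text
t 9.68 grasp [ 0.4839 -0.1025  0.1416] jawdeg -90.8 y axis [ 0.001 -0.001 -1.   ] w 35.4 q [ 0.28  0.31 -0.19  2.05  0.08  0.79 -1.54] F [ 0.4 -0.1 -0.7]
 turn (tool) [-0.0015  0.2181  0.0004]  deg 12.5
 shift after turn (tool) [-0.3714  0.0116 -0.1173] shift now [-0.388   0.0113 -0.0341]
```

View pics/s6.png

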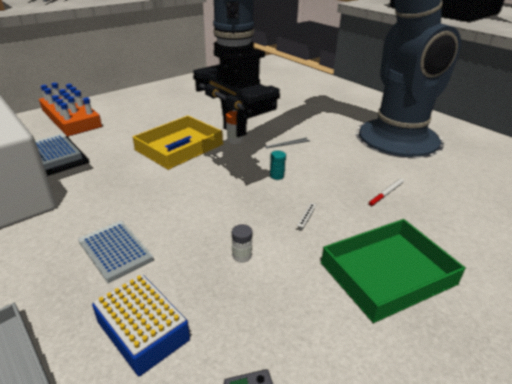

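The pot is held upright between the fingers at (233,128), and the strip is in the yellow tray at (180,143). I carry the pot to the green tray.

>>> {"name": "step_arm", "arguments": {"steps": [{"jaw":0.0,"dx":-0.012,"dy":0,"dz":0,"rx":0,"ry":0.03,"rz":0},{"jaw":0.0,"dx":-0.024,"dy":0,"dz":-0.001,"rx":0,"ry":0.03,"rz":0},{"jaw":0.0,"dx":-0.03,"dy":0,"dz":-0.003,"rx":0,"ry":0.03,"rz":0},{"jaw":0.0,"dx":-0.03,"dy":0,"dz":-0.004,"rx":0,"ry":0.03,"rz":0},{"jaw":0.0,"dx":-0.03,"dy":0,"dz":-0.005,"rx":0,"ry":0.03,"rz":0},{"jaw":0.0,"dx":-0.03,"dy":0,"dz":-0.006,"rx":0,"ry":0.03,"rz":0},{"jaw":0.0,"dx":-0.03,"dy":0,"dz":-0.007,"rx":0,"ry":0.03,"rz":0}]}}

```text
t: 10.32
ee_pos: [0.478, 0.0835, 0.2948]
tcp_rot: [-1.093, 1.399, -1.393]
ft_force: [0.5, 0.3, -0.6]
gripper_width: 0.409
```

```bash
python3 -c "
from h import *
go([.455,.286,.13],76.7)"
```

```text
t 10.32 grasp [0.4759 0.0826 0.1313] jawdeg -104.5 y axis [-0.013 -0.006 -1.   ] w 35.6 q [-0.08  0.31 -0.22  2.07  0.1   0.78 -2.18] F [ 0.5  0.3 -0.6]
 turn (tool) [ 0.0108 -0.021   0.0084]  deg 1.4
 shift after turn (tool) [-0.1918  0.0013 -0.069 ] shift now [-0.1903  0.0004 -0.073 ]
```

```bash
python3 -c "
from h import *
go([.455,.286,.13],95)"
```

```text
t 10.32 grasp [0.4759 0.0826 0.1313] jawdeg -104.5 y axis [-0.013 -0.006 -1.   ] w 35.6 q [-0.08  0.31 -0.22  2.07  0.1   0.78 -2.18] F [ 0.5  0.3 -0.6]
 turn (tool) [ 0.0121 -0.3404  0.0066]  deg 19.5
 shift after turn (tool) [-0.2037  0.0013 -0.0053] shift now [-0.1903  0.0004 -0.073 ]
```

Joint 7 nears its range with that turn, so I turn back while travelling. The round pot needs no particular yaw.

>>> {"name": "step_arm", "arguments": {"steps": [{"jaw":0.0,"dx":-0.015,"dy":0,"dz":-0.006,"rx":0.006,"ry":-0.08,"rz":0.004},{"jaw":0.0,"dx":-0.027,"dy":0,"dz":-0.008,"rx":0.006,"ry":-0.085,"rz":0.003},{"jaw":0.0,"dx":-0.03,"dy":0,"dz":-0.006,"rx":0,"ry":-0.085,"rz":0},{"jaw":0.0,"dx":-0.03,"dy":0,"dz":-0.004,"rx":0,"ry":-0.085,"rz":0},{"jaw":0.0,"dx":-0.03,"dy":0,"dz":0,"rx":0,"ry":0,"rz":0},{"jaw":0.0,"dx":-0.03,"dy":0,"dz":0,"rx":0,"ry":0,"rz":0}]}}

```text
t: 10.82
ee_pos: [0.4547, 0.2544, 0.2848]
tcp_rot: [-1.268, 1.144, -1.134]
ft_force: [0.7, 0.4, -0.4]
gripper_width: 0.406
```

```bash
python3 -c "
from h import *
go([.455,.286,.12],95)"
```

```text
t 10.82 grasp [0.4525 0.2535 0.1213] jawdeg -84.3 y axis [-0.013 -0.006 -1.   ] w 35.3 q [-0.32  0.39 -0.34  2.    0.17  0.8  -2.23] F [ 0.7  0.4 -0.4]
 turn (tool) [0.0137 0.0113 0.0046]  deg 1.1
 shift after turn (tool) [-0.0314  0.0013  0.0031] shift now [-0.0314  0.0011  0.0034]
```

>>> {"name": "step_arm", "arguments": {"steps": [{"jaw":0.0,"dx":-0.017,"dy":0,"dz":0.003,"rx":0.013,"ry":0,"rz":0.005},{"jaw":0.0,"dx":-0.012,"dy":0,"dz":0,"rx":0,"ry":0,"rz":0},{"jaw":0.0,"dx":0,"dy":0,"dz":0,"rx":0,"ry":0,"rz":0},{"jaw":0.0,"dx":0,"dy":0,"dz":0,"rx":0,"ry":0,"rz":0}]}}

```text
t: 11.15
ee_pos: [0.4507, 0.2912, 0.2792]
tcp_rot: [-1.266, 1.135, -1.122]
ft_force: [0.7, -0.8, -0.5]
gripper_width: 0.408
```

```bash
python3 -c "
from h import *
go([.455,.286,.0451],95)
f=vision.grab_frame('wrist')[0]; cv2.imwrite('pics/w7.png',f[:,:,::-1])"
```

```text
t 11.15 grasp [0.4491 0.2913 0.1157] jawdeg -83.7 y axis [-0.01  0.   -1.  ] w 35.5 q [-0.38  0.42 -0.35  1.97  0.19  0.79 -2.29] F [ 0.7 -0.8 -0.5]
 turn (tool) [ 0.0095  0.0232 -0.0014]  deg 1.4
 shift after turn (tool) [0.0056 0.0706 0.0038] shift now [0.0057 0.0705 0.0044]
```

View pics/w7.png

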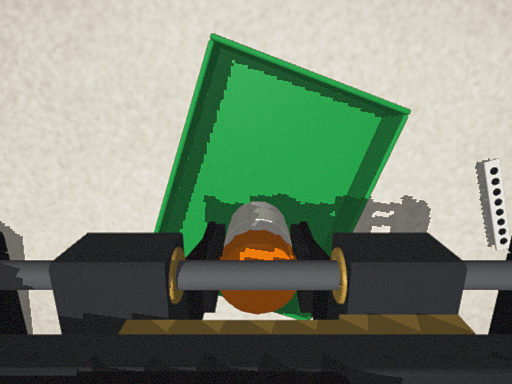

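The pot is held upright at (258,260) over the green tray, with room on both sides. I descend.

>>> {"name": "step_arm", "arguments": {"steps": [{"jaw":0.0,"dx":0.005,"dy":0.01,"dz":0.004,"rx":0.009,"ry":0,"rz":-0.001},{"jaw":0.0,"dx":0,"dy":0.018,"dz":0,"rx":0,"ry":0,"rz":0},{"jaw":0.0,"dx":0,"dy":0.018,"dz":0,"rx":0,"ry":0,"rz":0},{"jaw":0.0,"dx":0,"dy":0.012,"dz":0,"rx":0,"ry":0,"rz":0},{"jaw":0.0,"dx":0,"dy":0,"dz":0,"rx":0,"ry":0,"rz":0}]}}

```text
t: 11.62
ee_pos: [0.4576, 0.2775, 0.2189]
tcp_rot: [-1.257, 1.134, -1.14]
ft_force: [-0.5, 0.3, 0.3]
gripper_width: 0.408
```

```bash
python3 -c "
from h import *
go([.455,.286,.0445],95)"
```

```text
t 11.62 grasp [0.4577 0.2767 0.0554] jawdeg -84.4 y axis [ 0.001 -0.005 -1.   ] w 35.5 q [-0.39  0.5  -0.3   2.01  0.24  0.66 -2.32] F [-0.5  0.3  0.3]
 turn (tool) [-0.0002  0.0107  0.005 ]  deg 0.7
 shift after turn (tool) [-0.0087  0.0109 -0.0019] shift now [-0.0088  0.0109 -0.0018]
```

>>> {"name": "step_arm", "arguments": {"steps": [{"jaw":0.0,"dx":-0.005,"dy":0.004,"dz":0,"rx":0,"ry":0,"rz":0.005},{"jaw":0.0,"dx":0,"dy":0.004,"dz":0,"rx":0,"ry":0,"rz":0},{"jaw":0.0,"dx":0,"dy":0.002,"dz":0,"rx":0,"ry":0,"rz":0},{"jaw":0.0,"dx":0,"dy":0,"dz":0,"rx":0,"ry":0,"rz":0}]}}

```text
t: 11.95
ee_pos: [0.4585, 0.2794, 0.2091]
tcp_rot: [-1.252, 1.14, -1.142]
ft_force: [-0.7, 0.0, -0.1]
gripper_width: 0.403
```

```bash
python3 -c "
from h import *
go([.455,.286,.0435],95)"
```

```text
t 11.95 grasp [0.4587 0.2792 0.0456] jawdeg -84.7 y axis [ 0.001 -0.001 -1.   ] w 35.1 q [-0.39  0.52 -0.3   2.01  0.25  0.64 -2.33] F [-0.7  0.  -0.1]
 turn (tool) [-0.0008  0.0048  0.0012]  deg 0.3
 shift after turn (tool) [-0.0069  0.0021 -0.0029] shift now [-0.0069  0.002  -0.0029]
```

>>> {"name": "step_arm", "arguments": {"steps": [{"jaw":0.0,"dx":0,"dy":0.002,"dz":0,"rx":0,"ry":0,"rz":0},{"jaw":0.0,"dx":0,"dy":0,"dz":0,"rx":0,"ry":0,"rz":0},{"jaw":0.06,"dx":0,"dy":0,"dz":0,"rx":0,"ry":0,"rz":0},{"jaw":0.06,"dx":0,"dy":0,"dz":0,"rx":0,"ry":0,"rz":0},{"jaw":0.06,"dx":0,"dy":0,"dz":0,"rx":0,"ry":0,"rz":0},{"jaw":0.06,"dx":0,"dy":0,"dz":0,"rx":0,"ry":0,"rz":0}]}}

```text
t: 12.45
ee_pos: [0.4592, 0.28, 0.209]
tcp_rot: [-1.247, 1.138, -1.143]
ft_force: [0.2, -0.1, -0.7]
gripper_width: 0.628
```

```bash
python3 -c "
from h import *
go([.455,.286,.15],95)"
```

```text
t 12.45 grasp [0.46   0.2802 0.0455] jawdeg -84.7 y axis [ 0.005  0.001 -1.   ] w 54.6 q [-0.39  0.52 -0.3   2.01  0.25  0.64 -2.34] F [ 0.2 -0.1 -0.7]
 turn (tool) [-0.0048  0.0051 -0.0007]  deg 0.4
 shift after turn (tool) [-0.0063 -0.1045 -0.0037] shift now [-0.0064 -0.1045 -0.0031]
```

>>> {"name": "step_arm", "arguments": {"steps": [{"jaw":0.06,"dx":0,"dy":-0.01,"dz":0,"rx":0,"ry":0,"rz":0},{"jaw":0.06,"dx":0,"dy":-0.02,"dz":0,"rx":0,"ry":0,"rz":0},{"jaw":0.06,"dx":0,"dy":-0.025,"dz":0,"rx":0,"ry":0,"rz":0},{"jaw":0.06,"dx":0,"dy":-0.03,"dz":0,"rx":0,"ry":0,"rz":0},{"jaw":0.06,"dx":0,"dy":-0.03,"dz":0,"rx":0,"ry":0,"rz":0},{"jaw":0.06,"dx":0,"dy":-0.03,"dz":0,"rx":0,"ry":0,"rz":0},{"jaw":0.06,"dx":0,"dy":0,"dz":0,"rx":0,"ry":0,"rz":0},{"jaw":0.06,"dx":0,"dy":0,"dz":0,"rx":0,"ry":0,"rz":0}]}}

```text
t: 13.12
ee_pos: [0.4575, 0.2803, 0.3649]
tcp_rot: [-1.248, 1.137, -1.141]
ft_force: [-0.8, 0.4, 0.2]
gripper_width: 0.688
```

Run:
```python
from h import *
go([.455,.286,.19],95)
C=cal('wrist'); p,d=vision.grab_frame('wrist'); q,e=vision.grab_frame('scene')
c,m=blob(p,(3,150,60),(16,255,255),(100,100,400,384)); print(c.min(0),c.max(0),'cap',*rect(cast(c,.064,*C)))
C=cal('scene'); c,m=blob(q,(105,100,40),(130,255,255),(120,110,230,170)); v,u=np.nonzero(m); W=((np.c_[u,v,np.ones(len(u))]@np.linalg.inv(C[0]).T*e[v,u][:,None])-C[2])@C[1]; print('strip',np.round(np.median(W,0),3))
k=cv2.inRange(cv2.cvtColor(q,cv2.COLOR_RGB2HSV),(3,150,60),(16,255,255)); k[:210]=0;k[:,:310]=0; v,u=np.nonzero(k); W=((np.c_[u,v,np.ones(len(u))]@np.linalg.inv(C[0]).T*e[v,u][:,None])-C[2])@C[1]; print('cap scene',len(u),np.round(np.median(W,0),3),np.round(np.percentile(W[:,2],95),3))
Y=lambda c,a,p:np.round(np.array([[np.cos(a),np.sin(a)],[-np.sin(a),np.cos(a)]])@(np.array(p)-c),3)
print(Y([.455,.286],np.radians(-13.3),[.459,.28]))
cv2.imwrite('pics/fin.png',np.vstack([np.hstack([cv2.resize(p,(400,300)),cv2.resize(q,(400,300))])])[:,:,::-1])
```

```text
t 13.12 grasp [0.4582 0.2805 0.2014] jawdeg -84.6 y axis [ 0.004  0.001 -1.   ] w 59.8 q [-0.33  0.31 -0.36  1.89  0.14  0.96 -2.23] F [-0.8  0.4  0.2]
 turn (tool) [-0.0044  0.0071 -0.0009]  deg 0.5
 shift after turn (tool) [-0.0059  0.0114 -0.002 ] shift now [-0.0059  0.0114 -0.002 ]
[240 162] [278 201] cap [458.6 279.4] [34.7 36.7] 5.5
strip [ 0.507 -0.31   0.016]
cap scene 403 [0.464 0.282 0.063] 0.065
[ 0.005 -0.005]
```

View pics/fin.png

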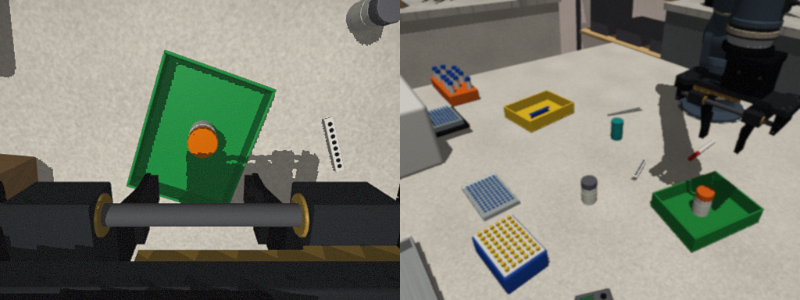

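The pot stands in the green tray. Its cap is at (202,140) in the left view and 64 mm above the bench, as expected, and lies within 1 mm of where it was released. The strip lies in the yellow tray at (540,111) in the right view, and the gripper is clear of everything.

```bash
python3 -c "
from plant import job_done
print(job_done())"
```

```text
the job is handed in; nothing more can be done
None
```

I placed both things and handed the job in at about 13 s, with the gripper raised clear of everything. No verdict is reported, so what follows rests on my own checks.

- **Strip:** The blue strip lies flat in the yellow tray with its wells up. The wrist camera put it about 3 mm from the tray's centre; the later scene view put it about 10 mm off. Both are well inside the limits.
- **Pot:** The orange-capped pot stands upright in the green tray, about 7 mm from the centre. The top of its cap reads 63–65 mm above the bench, where 64 is expected. The cap centre is within 1 mm of where I released it, so it is not leaning. In the scene picture it seems to lean slightly, which I put down to perspective. The scene view's cap position was about 6 mm off the wrist camera's.
- **Along the way:** One move call was refused because a row lacked keys, and I sent it again. I also changed the turn of the hand on the way to the green tray, as joint 7 was nearing its range. The look-alikes were not touched.

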